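# Push a work carrier round the bent guide into its stop and shut the keeper

### The job

Push the steel carrier along the bent bar guide, round the corner and up to the stop bridge, until its front pin clicks past the sprung catch and sits hard against the stop, then swing the keeper bar fully shut across the guide behind it. The stop is set differently for each job, so feel for it; push gently, never ramming or jamming the carrier against rails or stop, keep the carrier down in the guide, and leave everything else where it is.

Things in the scene. Friction and masses are not known exactly. Their poses are not given: they have to be found in the camera images.
- track: The guide: steel plate 360 x 410 mm, 6 mm thick, fixed on the table, with two bent round bars (12 mm, tops 18 mm above the table) forming a channel 43 mm wide. Origin: centre of the corner's arc, at table height; z up. The channel's centreline runs along +y on x = -110 mm, then right round a quarter circle of radius 110 mm about the origin, then along +x on y = 110 mm.
- corner_in (a point): Point on the channel's centreline, on the plate, where the entry straight ends and the corner begins: (-110, 0, 6) mm in the track's frame. The entry straight is 215 mm long.
- corner_out (a point): Point on the channel's centreline, on the plate, where the corner ends and the exit straight begins: (0, 110, 6) mm in the track's frame. Across the exit stands the stop bridge, 60 mm high over its screw, clamped anywhere in a 24 mm range: the carrier is home with its origin 70 to 94 mm beyond this point; where is not measured. The bridge and its catch stay beyond 70 mm.
- carrier: Loose steel carrier, 0.55 to 0.9 kg, slides with 2 to 5 N. Origin: centre of its underside, on the plate; x forward along its travel, z up. Two discs 40 mm across at x = 32 and -32 mm; 15 mm thick; deck 62 x 30 mm, top at z = 20 mm; on it a round boss at x = -32 mm (rear; 24 mm across, z = 15 to 34), a brass flange (34 mm across, to z = 31) and a pin at x = 32 mm (front; 12 mm across, to z = 42).
- catch (a joint): Sprung round-nosed plunger on the stop bridge, 36 mm above the table, entering the exit from its outer side (+y of the track). In m: 0 fully out, grows as the front pin presses it aside (about 3 to 5 mm at most), and stays pressed in 0.5 to 2 mm when the pin has passed and sits against the stop. The push rises by some 2 to 7 N while the pin passes, in the last 18 mm before home.
- keeper (a joint): Keeper bar's hinge, vertical axis at (18, 148) mm in the track's frame. In rad: 0 open, the bar lying along -x of the track beside the corner's end; grows counterclockwise seen from above; 1.57 shut against its end stop, across the channel behind the carrier. Light friction (about 1 N at the handle); stays where it is left.
- keeper_handle (a point): Top of the keeper's upright round handle pin: 12 mm across, standing free from 36 to 68 mm above the table, 70 mm from the hinge axis. The flat bar under it is 14 mm wide, 26 to 36 mm above the table, and reaches 12 mm beyond the pin.
- blank_ring: loose flat steel ring 52 mm across, 10 mm thick, on the track plate; leave alone
- pipe_stub: loose upright steel pipe stub 42 mm across, 45 mm high, on the track plate; leave alone
- hammer: hammer on the table; leave alone
- wrench: wrench on the table; leave alone
- spray_can: upright grey can, 64 mm across, 190 mm high; leave alone
- brush: brush on the table; leave alone
- bar_offcut: square steel bar offcut 110 x 30 x 30 mm; leave alone
Mind the look-alikes: they are no part of the job. Leave any black or orange look-alike of the carrier alone.

How it is judged:
By the outcome, as a careful person would: the job done as asked, in the order asked, and still so for the second after the job is handed in, with the robot touching nothing.
It also fails if it takes over 70 s, if anything falls off the work surface, if the arm or the gripper's body presses on something with over 40 N, if the wrist force passes 120 N, or if a joint passes its speed limit or range.

### The arm

A 6-joint arm with a two-finger parallel gripper is mounted at the origin on the work surface. World frame = base frame: x ahead of the robot, y to its left, z up, the work surface at z = 0. Lengths are in m, angles in degrees, forces in N, time in s.
With the tool pointing down it reaches from about 0.425 to 1.125 m from the base axis. Payload 14.9 kg.
Tool frame: the origin (TCP) lies at the very end of the fingers, on their centre line; the grasp point (between the pads) lies 19 mm behind it (r.hold_point_z is the distance from the TCP to the grasp point, in m); z points along the fingers, y is the line along which they close (so a half turn about z gives the same grasp; the last joint's range is limited). The gripper opens to 91 mm and grips with 3 to 60 N. Pads are 32 mm wide; open, the fingers measure 118 mm over their backs; the gripper's body (76 mm by 178 mm) begins 60 mm behind the grasp point.
Start: joints at [-77.768, 21.709, 99.362, -0, 58.929, -1.908], TCP at [0.171, -0.679, 0.214] pointing down, gripper open.
Joint ranges: [-158.91, 158.91], [-42.39, 125.64], [0.06, 152.35], [-60.88, 240.88], [17.5, 164.5], [-176.32, 176.32]. Speed limits (degrees/s): [108.29, 108.29, 136.94, 180, 180, 180].

### API

Orientations are given as a 3x3 rotation matrix whose columns are the frame's x, y, z axes.
In Python, from workcell import r gives the robot as it stands. Calls block until the motion is done:
- r.movep(position, orientation): joint-space move of the TCP to a pose.
- r.servo_line(position, max_speed=0.15, rot=None, max_force=None): straight line of the TCP; rot=None keeps the orientation; max_speed is the mean speed in m/s. With max_force (N) it stops when the force on the tool has changed by that much, and returns True; else False.
- r.set_joints(angles): joint-space move.
- r.grip(opening): opening from 0.0 (shut) to 1.0 (fully open); the grip force is fixed at half the most; returns when the fingers have stopped.
- r.sleep(seconds).
- r.inverse_kinematics(position, orientation): joint angles nearest the present ones, or None.
- r.read_camera(name): name is "scene" or "top" or "wrist"; returns (picture, depth): 420x560x3 uint8, red, green, blue; 420x560 float32, m along the optical axis (not along the pixel's ray), 0 where there is no reading.
- r.get_calibration(name): a dict with "fx", "fy", "cx", "cy" (pixels), "eye" and "rotation" of the camera in the world. Camera axes: x right, y down, z forward; pixel columns grow to the right and rows downward; lengths in m; the calibration is good to about 2 mm. A picture is of the moment at which its call begins: read the wrist's pose just before it. get_calibration takes no time and is no camera call; for the wrist camera it gives the pose at the moment of the call.
A pose or a line that the arm cannot do raises r.MotionError and nothing moves.
- r.hand_in(): hands the job in; it is judged then, once.
Readings, each from a call of its own:
- r.get_t(): time.
- r.get_qpos(): joint angles.
- r.get_joint_vel(): joint speeds.
- r.get_joint_torque(): joint torques, N m.
- r.get_ee_pos(): TCP position.
- r.get_tcp_rot(): TCP orientation.
- r.get_contact_force(): force on the tool from outside, world axes, zero at the start.
- r.get_torque(): the same for the moment, N m.
- r.get_width(): opening from 0.0 (shut) to 1.0 (fully open).
- r.get_grasp_force(): force on a finger pad.
Only numpy, scipy, OpenCV 4.12 (cv2) and the standard library are available. Lean on these libraries where they do the work, as an engineer would, in place of code of your own. Each camera call takes 0.05 s, during which the arm holds its last target. There are 200 camera calls.

## Working session

There is one attempt and no reset: what is moved stays moved. The work goes in short steps, each a Python script; the robot and the scene stay as the last script left them, time stands still between calls to the robot, and variables do not carry over. Pictures are saved under pics/ and viewed, at most 10 in all, crops included, and the job is handed in when it is done.

```bash
mkdir -p pics; ls; python3 - <<'E'
from workcell import r
import cv2,numpy as np
for n in("top","scene"):
    p,d=r.read_camera(n); cv2.imwrite(f"pics/{n}0.png",p[:,:,::-1]); np.save(f"{n}_d.npy",d)
    c=r.get_calibration(n); print(n,c)
print(r.get_t())
E
```

```text
pics
top {'fx': 383.2209637297084, 'fy': 383.2209637297084, 'cx': 280.9074779699908, 'cy': 217.18812903684557, 'eye': array([ 0.37657248, -0.03543886,  1.16429496]), 'rotation': array([[-0.01518488, -0.99471558,  0.10153983],
       [-0.99967511,  0.01718241,  0.01882676],
       [-0.02047197, -0.10122096, -0.99465331]])}
scene {'fx': 546.8402960941073, 'fy': 546.8402960941073, 'cx': 265.2226969201708, 'cy': 209.19064606071285, 'eye': array([ 1.42220666, -0.2366327 ,  1.17201128]), 'rotation': array([[ 0.24514144,  0.72993811, -0.63804077],
       [ 0.96948649, -0.18370381,  0.16232332],
       [ 0.00127546, -0.65836408, -0.75269855]])}
0.1
```

View pics/top0.png

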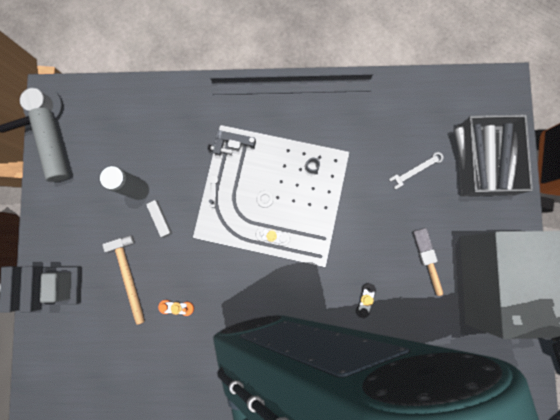

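View pics/scene0.png

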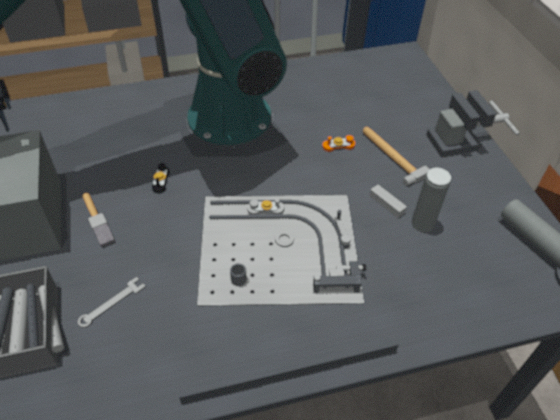

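The plate lies with its entry at the top-view right (324,250), the corner lower left (225,215) and the bridge at (235,143). Carrier candidates: the grey one in the channel (272,236), an orange one (176,308) and a black one (367,299). I choose the grey one in the channel and will check it in a crop.

```bash
cat > h.py <<'E'
from workcell import r
import cv2,numpy as np
def ray(c,uv,z):
    d=c["rotation"]@np.array([(uv[0]-c["cx"])/c["fx"],(uv[1]-c["cy"])/c["fy"],1.])
    return c["eye"]+d*(z-c["eye"][2])/d[2]
def proj(c,P):
    q=(np.asarray(P)-c["eye"])@c["rotation"]
    return np.array([c["fx"]*q[0]/q[2]+c["cx"],c["fy"]*q[1]/q[2]+c["cy"]])
def down(yaw):  # tool x axis at yaw, z down
    a=np.radians(yaw);c,s=np.cos(a),np.sin(a)
    return np.array([[c,s,0],[s,-c,0],[0,0,-1.]])
E
python3 - <<'E'
from h import *
c=r.get_calibration("top")
for n,uv,z in [("carrier",(272,236),.03),("corner221,126",(221,126),.006),("tr",(349,152),.006),("br",(326,266),.006),("bl",(194,238),.006),("bridge",(235,143),.06),("can",(113,178),.19),("handle?",(212,203),.06)]:
    print(n,ray(c,uv,z).round(3))
w=r.get_calibration("wrist");R=r.get_tcp_rot()
print(R.round(3),"cam in tool",(R.T@(w["eye"]-r.get_ee_pos())).round(3),(R.T@w["rotation"]).round(3),w["fx"])
p=cv2.imread("pics/top0.png")[110:280,180:360]
a=cv2.resize(p,None,fx=3,fy=3,interpolation=cv2.INTER_CUBIC);
cv2.imwrite("pics/c0.png",a)
E
```

```text
carrier [0.437 0.013 0.03 ]
corner221,126 [0.784 0.169 0.006]
tr [ 0.693 -0.226  0.006]
br [ 0.346 -0.146  0.006]
bl [0.436 0.251 0.006]
bridge [0.713 0.118 0.06 ]
can [0.586 0.419 0.19 ]
handle? [0.534 0.186 0.06 ]
[[ 0.97   0.244 -0.   ]
 [ 0.244 -0.97   0.001]
 [ 0.    -0.001 -1.   ]] cam in tool [ 0.068 -0.002 -0.17 ] [[-0.    -0.971 -0.241]
 [ 1.    -0.    -0.001]
 [ 0.001 -0.241  0.971]] 326.68781181280485
```

View pics/c0.png

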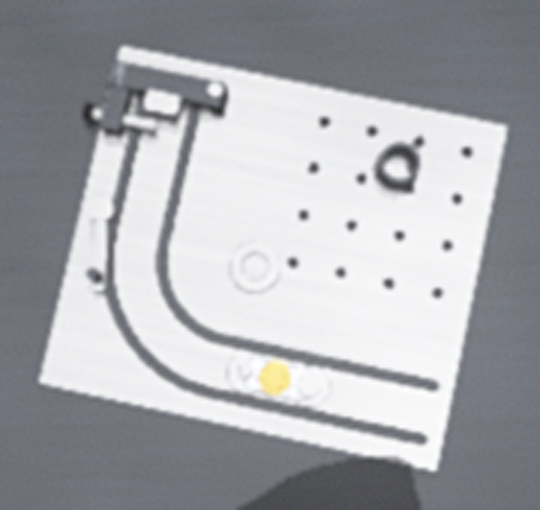

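The crop confirms the grey carrier at top-view (272,236) between the rails, with discs at (262,234) and (283,237) and brass in the middle. The keeper handle is at (211,201), with its hinge towards (216,178). Next a closer look with the wrist camera.

```bash
python3 - <<'E'
from h import *
for z in (.2,.03):
  for p in [(.423,-.045),(.43,-.03),(.44,0)]:
    print(p,z,r.inverse_kinematics([*p,z],down(77)) is not None, r.inverse_kinematics([*p,z],down(-103)) is not None)
r.movep([.535,.035,.30],down(77))
c=r.get_calibration("wrist"); p,d=r.read_camera("wrist")
np.savez("w1.npz",p=p,d=d,**c); cv2.imwrite("pics/w1.png",p[:,:,::-1]); print(r.get_t(),c["eye"],r.get_qpos())
E
```

```text
(0.423, -0.045) 0.2 True True
(0.43, -0.03) 0.2 True True
(0.44, 0) 0.2 True True
(0.423, -0.045) 0.03 True True
(0.43, -0.03) 0.03 True True
(0.44, 0) 0.03 True True
2.9833 [0.54989575 0.10218821 0.47003203] [ 1.20182904e+00  1.04763139e+00  1.14755985e+02 -4.54236147e-03
  6.42062210e+01  1.42495633e+01]
```

View pics/w1.png

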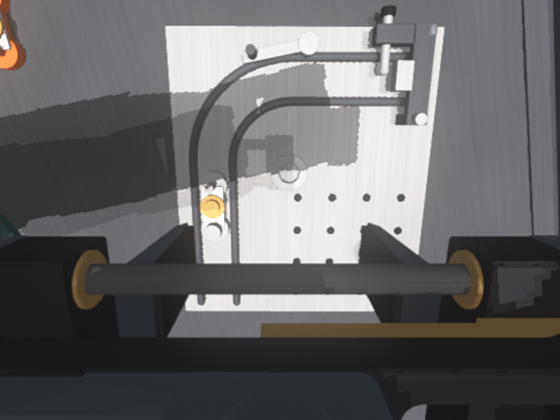

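The wrist view shows the carrier with its front pin about (216,180), brass flange (212,206) and rear boss (214,230). The keeper handle is at (250,50) with its hinge at (309,42), and the bridge is at upper right (415,75). Next I fit the bar points to the guide geometry.

```bash
cat >> h.py <<'E'
def cloud(c,d):
    v,u=np.mgrid[:d.shape[0],:d.shape[1]]
    q=np.stack([(u-c["cx"])/c["fx"]*d,(v-c["cy"])/c["fy"]*d,d],-1)
    return q@c["rotation"].T+c["eye"]
def world(T,p):  # T=x,y,yaw
    cs,s=np.cos(T[2]),np.sin(T[2]); p=np.atleast_2d(p)
    return np.c_[T[0]+cs*p[:,0]-s*p[:,1],T[1]+s*p[:,0]+cs*p[:,1]]
def local(T,w):
    cs,s=np.cos(T[2]),np.sin(T[2]); w=np.atleast_2d(w)-T[:2]
    return np.c_[cs*w[:,0]+s*w[:,1],-s*w[:,0]+cs*w[:,1]]
E
cat > fit.py <<'E'
from h import *
from scipy.optimize import least_squares
c=dict(np.load("w1.npz")); p,d=c["p"],c["d"]; P=cloud(c,d)
g=p.max(2); z=P[:,:,2]
print("plate z",np.median(z[195:205,300:320]))
m=(g<95)&(z>.009)&(z<.021)&(d>0); m[235:]=0; m[:,:170]=0; m[:,375:]=0
m[165:245,197:230]=0; m[30:62,235:320]&=False
W=P[m][:,:2]
def dist(L):
    x,y=L.T; a=np.where(y<0,np.abs(x),np.where(x>0,np.abs(y),np.hypot(x,y)))
    return np.where(y<0,-x,np.where(x>0,y,a))-.110
def res(T):
    e=dist(local(T,W)); return np.abs(e)-.0275
s=least_squares(res,[.56,.095,np.radians(-13.3)],loss="soft_l1",f_scale=.003)
T=s.x; print(m.sum(),T[:2],np.degrees(T[2]),"med abs res mm",np.median(np.abs(res(T)))*1e3,np.percentile(np.abs(res(T)),90)*1e3)
np.save("T.npy",T)
q=lambda uv,h:(local(T,ray(c,uv,h)[:2])[0]*1e3).round(1)
hsv=cv2.cvtColor(p,cv2.COLOR_RGB2HSV)
b=cv2.inRange(hsv,(12,110,100),(35,255,255)); b[:160]=0;b[250:]=0;b[:,:190]=0;b[:,240:]=0
M=cv2.moments(b,True); f=(M["m10"]/M["m00"],M["m01"]/M["m00"]); print("flange",f,q(f,.035))
print("boss",q((214,230),.040),"front disc",q((213,186),.021),"pin?",q((216,179),.048),"handle",q((250,50),.068),"hinge",q((309,42),.036))
print("corners plate",[q(k,.006) for k in((166,27),(443,27))])
o=p.copy()
for s in np.linspace(-.1,.07,18):
  for r0 in(-.0275,.0275):
    for L in([-.11+r0,min(s,0)],[max(s,0),.11-r0],[-(.11-r0)*np.cos((s+.1)/.17*np.pi/2),(.11-r0)*np.sin((s+.1)/.17*np.pi/2)]):
      w=world(T,L)[0]; u=proj(c,[*w,.018]); cv2.circle(o,tuple(int(x) for x in u.round()),1,(255,0,0),-1)
cv2.imwrite("pics/fit.png",cv2.resize(o[20:250,160:400,::-1],None,fx=2.5,fy=2.5,interpolation=cv2.INTER_CUBIC))
E
python3 fit.py
```

```text
plate z 0.005175803026262693
2225 [0.55939602 0.05024995] -14.020325127673313 med abs res mm 2.725509769838281 4.89827056938401
flange (211.69794721407624, 205.15542521994135) [-109.4  -56.6]
boss [-106.4  -90.5] front disc [-109.6  -32.5] pin? [-100.1  -18.3] handle [-53.8 132.6] hinge [ 15.4 149.5]
corners plate [array([-166.6,  171. ]), array([189.6, 177. ])]
```

View pics/fit.png

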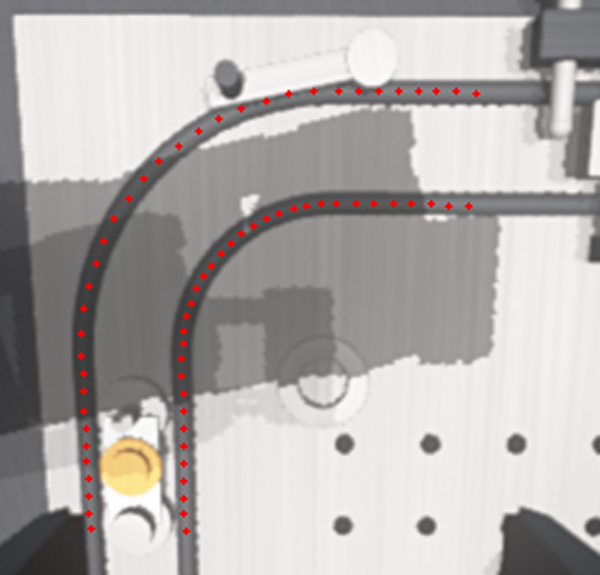

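The fit agrees to about 2 mm: the hinge comes out at (15,150) against the given (18,148), the handle is 71 mm from the hinge, and flange and boss sit on x≈-110. The white 24 mm boss is at the rear. The carrier origin is near y=-57 in the track frame and the keeper is about 0.2 rad open. I will push behind the boss with closed fingers at z≈25 mm.

```bash
cat >> h.py <<'E'
R0=.110
def path(s):  # s from corner_in along centreline -> local point, tangent
    if s<0: return np.array([-R0,s]),np.array([0,1.])
    a=s/R0
    if a<np.pi/2: return R0*np.array([-np.cos(a),np.sin(a)]),np.array([np.sin(a),np.cos(a)])
    return np.array([s-R0*np.pi/2,R0]),np.array([1.,0])
def tool(T,s,gap=.028):  # boss centre at s
    p,t=path(s); w=world(T,p-gap*t)[0]
    return w,np.degrees(np.arctan2(t[1],t[0])+T[2])
def fpush(T,s):
    t=path(s)[1]; a=T[2]; f=r.get_contact_force()
    w=np.array([np.cos(a)*t[0]-np.sin(a)*t[1],np.sin(a)*t[0]+np.cos(a)*t[1]])
    return -f[:2]@w, f[:2]@[-w[1],w[0]], f[2]
E
python3 - <<'E'
from h import *
T=np.load("T.npy"); Z=.0255
for s in (-.098,-.092,0,.1,.173,.24):
    w,y=tool(T,s); j=r.inverse_kinematics([*w,Z],down(y)); print(s,w.round(3),round(y),None if j is None else np.round(j))
r.grip(0.0)
w,y=tool(T,-.099)
r.movep([*w,.12],down(y)); r.servo_line([*w,Z],.1)
print(r.get_t(),r.get_ee_pos(),r.get_contact_force())
s=-.099
while s<0-.001:
    s+=.008; w,y=tool(T,s)
    st=r.servo_line([*w,Z],.03,down(y),max_force=12)
    print(round(s,3),st,np.round(fpush(T,s),1))
    if st: break
print(r.get_t())
c=r.get_calibration("wrist"); p,d=r.read_camera("wrist"); np.savez("w2.npz",p=p,d=d,**c); cv2.imwrite("pics/w2.png",p[:,:,::-1])
E
```

```text
-0.098 [ 0.422 -0.045] 76 [ -9.  18. 133.  -0.  29.   5.]
-0.092 [ 0.424 -0.04 ] 76 [ -8.  18. 133.  -0.  29.   6.]
0 [0.446 0.05 ] 76 [  3.  19. 131.  -0.  30.  17.]
0.1 [0.489 0.139] 24 [ 13.  23. 124.  -0.  33.  79.]
0.173 [0.559 0.164] -14 [ 14.  28. 116.  -0.  36. 118.]
0.24 [0.624 0.147] -14 [ 11.  32. 109.  -0.  39. 115.]
6.35 [ 0.42230923 -0.04635386  0.02593305] [ 1.0593552  -0.36963373 -0.59381537]
-0.091 False [-0.  -1.   0.8]
-0.083 False [-0.4  0.6 -0.5]
-0.075 False [-0.4 -0.  -0.4]
-0.067 False [ 0.8 -0.5 -0. ]
-0.059 False [ 0.4 -0.8  0.1]
-0.051 False [-1.  -0.1 -0. ]
-0.043 False [-0.7  0.4 -0.1]
-0.035 False [ 0.3 -0.   0.3]
-0.027 False [ 0.4  0.6 -0.2]
-0.019 False [ 1.2  0.  -0.4]
-0.011 False [ 0.9  0.3 -0.3]
-0.003 False [ 1.  -0.3 -0.8]
0.005 False [ 1.1  0.4 -0.2]
11.7667
```

View pics/w2.png

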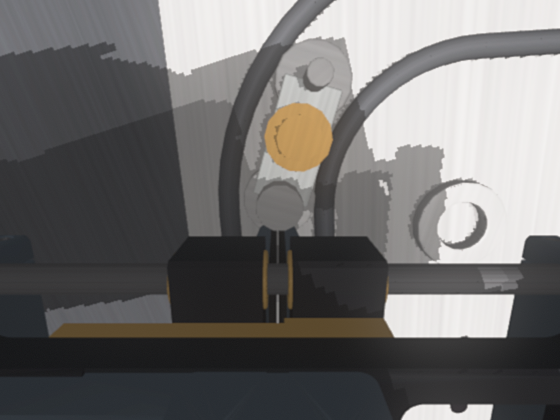

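The carrier is being pushed and has started into the corner: boss (280,203), flange (300,136), front pin (320,72). It sits in the channel with the fingertips right behind the boss. I continue round the corner.

```bash
python3 - <<'E'
from h import *
T=np.load("T.npy"); Z=.0255
c=dict(np.load("w2.npz"))
for n,uv,z in(("boss",(280,203),.04),("flange",(300,136),.037),("pin",(320,72),.048)):
    l=local(T,ray(c,uv,z)[:2])[0]*1e3; print(n,l.round(1),"r",np.hypot(*l).round(1))
s=.005
while s<.185:
    s+=.009; w,y=tool(T,s)
    st=r.servo_line([*w,Z],.035,down(y),max_force=12)
    print(round(s,3),st,np.round(fpush(T,s),1))
    if st: break
print(r.get_t())
c=r.get_calibration("wrist"); p,d=r.read_camera("wrist"); np.savez("w3.npz",p=p,d=d,**c); cv2.imwrite("pics/w3.png",p[:,:,::-1])
E
```

```text
boss [-109.1   10.4] r 109.6
flange [-98.2  41.9] r 106.8
pin [-89.8  68.2] r 112.7
0.014 False [ 1.8 -0.9 -0.7]
0.023 False [1.6 0.2 0.1]
0.032 False [ 1.9  0.4 -0.4]
0.041 False [1.7 0.6 0.4]
0.05 False [ 1.8  0.2 -0. ]
0.059 False [ 3.  -0.  -0.2]
0.068 False [ 1.9 -0.2 -1.2]
0.077 False [ 1.  -0.1 -0.5]
0.086 False [ 1.  -0.2 -0.4]
0.095 False [ 0.9 -0.6 -1. ]
0.104 False [ 1.3  0.5 -0.4]
0.113 False [0.3 0.3 0.1]
0.122 False [ 0.8  0.7 -0.4]
0.131 False [0.8 0.  0.1]
0.14 False [-0.5  0.  -1.2]
0.149 False [ 0.5 -0.  -0.8]
0.158 False [-0.3 -0.8  0. ]
0.167 False [ 0.9  0.6 -0.6]
0.176 False [-0.3 -0.5 -0.4]
0.185 False [-0.4  0.4 -0.1]
20.1333
```

View pics/w3.png

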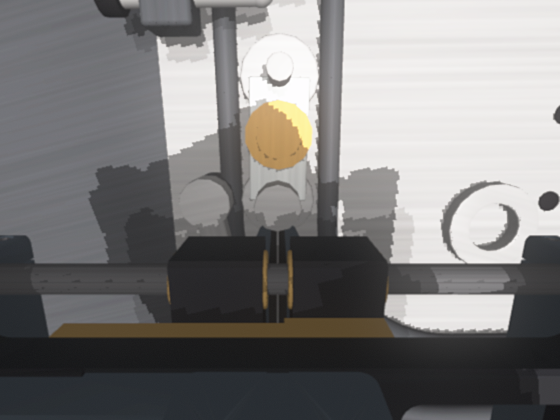

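The carrier is on the exit straight, well aligned: boss (279,205), flange (279,135), pin (279,67). The catch is ahead at upper left. Now I feel for the catch and the stop in small slow steps.

```bash
python3 - <<'E'
from h import *
T=np.load("T.npy"); Z=.0255
s=.185; out=[]
while s<.236:
    s+=.0015; w,y=tool(T,s)
    st=r.servo_line([*w,Z],.02,down(y),max_force=10)
    f=fpush(T,s); out.append((round(s*1e3,1),st,*np.round(f,1)))
    if st or f[0]>9: break
for o in out: print(*o)
e=r.get_ee_pos(); print(r.get_t(),"tool local",local(T,e[:2])*1e3)
c=r.get_calibration("wrist"); p,d=r.read_camera("wrist"); np.savez("w4.npz",p=p,d=d,**c); cv2.imwrite("pics/w4.png",p[:,:,::-1])
E
```

```text
186.5 False 2.2 0.3 2.1
188.0 False 3.7 -0.1 2.6
189.5 False 3.7 0.3 0.4
191.0 False 2.4 -0.7 0.2
192.5 False 3.9 -0.8 0.2
194.0 False 2.1 -0.9 -0.3
195.5 False 1.4 -0.4 -0.8
197.0 False 1.3 0.0 0.2
198.5 False 1.7 0.3 -1.1
200.0 False 2.0 -0.4 -0.3
201.5 False 1.7 -0.6 0.5
203.0 False 2.1 -0.7 -0.5
204.5 False 2.1 -0.7 -1.3
206.0 False 1.8 0.5 -0.7
207.5 False 1.9 -0.3 -1.3
209.0 False 2.6 -0.1 -0.7
210.5 False 2.5 -0.9 -0.4
212.0 False 6.0 0.0 2.3
213.5 False 5.1 1.4 1.5
215.0 False 5.4 0.6 1.4
216.5 False 5.3 0.9 1.1
218.0 False 4.5 0.7 1.2
219.5 False 3.2 1.5 0.9
221.0 False 2.9 0.5 -0.4
222.5 False 3.1 -0.3 -1.0
224.0 False 4.7 -0.0 0.8
225.5 False 13.2 2.0 7.0
26.9333 tool local [[ 23.28295448 109.80964576]]
```

View pics/w4.png

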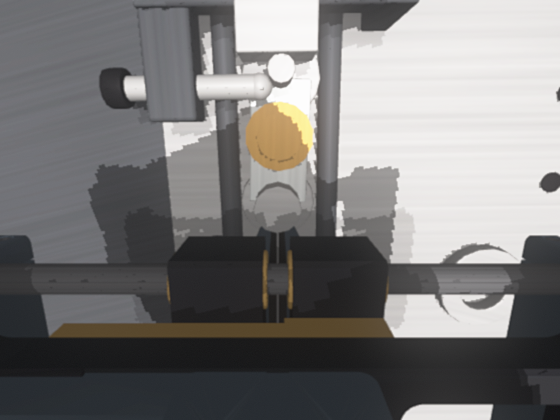

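The force log shows the catch (rise at 212 to 218 mm, drop at 221) and then the hard stop at 225.5 mm with 13 N. In the picture the pin (281,68) is past the catch nose (265,85) and against the white stop block. I back off and swing the keeper with the tool's rear face.

```bash
cat > k.py <<'E'
from h import *
T=np.load("T.npy"); Z=.043; H=np.array([.017,.1485])
def kt(phi,gap):  # tool pose behind the handle
    t=np.array([np.sin(phi),-np.cos(phi)])
    w=world(T,H-.070*np.array([np.cos(phi),np.sin(phi)])-gap*t)[0]
    a=np.arctan2(t[1],t[0])+T[2]
    return w,((np.degrees(a)+180+180)%360)-180,np.array([np.cos(a),np.sin(a)])
E
python3 - <<'E'
from k import *
e=r.get_ee_pos(); u=np.array([np.cos(T[2]),np.sin(T[2])])
r.servo_line([*(e[:2]-.015*u),e[2]],.06); e=r.get_ee_pos(); r.servo_line([*e[:2],.13],.15)
w,y,u=kt(.18,.034)
print(y,r.inverse_kinematics([*w,Z],down(y)))
r.movep([*w,.13],down(y)); st=r.servo_line([*w,Z],.1,max_force=10)
print("down",st,r.get_ee_pos(),r.get_t())
out=[]
for phi in np.arange(.18,1.56,.1):
    w,y,u=kt(phi,.022)
    st=r.servo_line([*w,Z],.05,down(y),max_force=8)
    f=r.get_contact_force(); out.append((round(phi,2),st,round(-f[:2]@u,1),round(f[:2]@[-u[1],u[0]],1),round(f[2],1)))
    if st: break
for o in out: print(*o)
print(r.get_t())
c=r.get_calibration("top"); p,d=r.read_camera("top"); cv2.imwrite("pics/t5.png",cv2.resize(p[110:280,180:360,::-1],None,fx=3,fy=3,interpolation=cv2.INTER_CUBIC))
c=r.get_calibration("wrist"); p,d=r.read_camera("wrist"); cv2.imwrite("pics/w5.png",p[:,:,::-1])
E
```

```text
86.29291518468153 [ 2.05286562e+01  2.66220832e+01  1.14936984e+02 -2.54444375e-14
  3.84409333e+01  2.42357410e+01]
down False [0.54461119 0.22881981 0.04351772] 30.7083
0.18 False -0.8 -0.3 0.5
0.28 False -0.3 0.9 0.0
0.38 False -0.1 0.5 -0.5
0.48 False 0.1 0.2 0.1
0.58 False -0.1 0.8 -0.2
0.68 False -1.1 0.6 0.5
0.78 False 0.0 0.4 0.5
0.88 False 0.0 -0.1 -0.1
0.98 False 0.0 -0.1 -0.6
1.08 False -0.6 0.6 -0.1
1.18 False -0.3 -0.1 -0.1
1.28 False 0.0 0.8 -0.2
1.38 False -0.5 -0.2 0.8
1.48 False -0.3 0.1 0.5
35.0
```

View pics/w5.png

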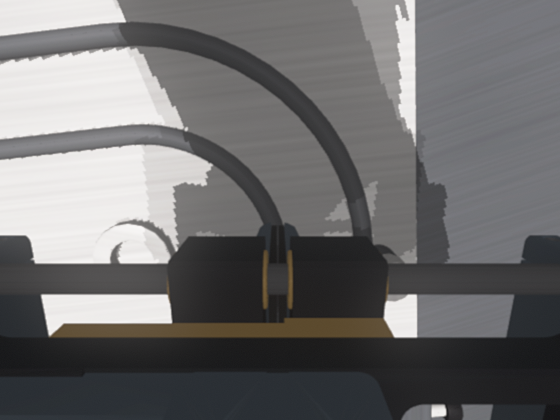

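The view shows the corner empty where the keeper used to lie, so the bar has come along ahead of the tool. I continue to the end stop, back off and check.

```bash
python3 - <<'E'
from k import *
for phi in np.arange(1.50,1.80,.02):
    w,y,u=kt(min(phi,1.571),.022-max(0,phi-1.571)*.07)
    st=r.servo_line([*w,Z],.02,down(y),max_force=6)
    f=r.get_contact_force(); g=-f[:2]@u; print(round(phi,2),st,round(g,1))
    if st or g>5: break
e=r.get_ee_pos(); r.servo_line([*(e[:2]-.025*u),e[2]],.08); e=r.get_ee_pos(); r.servo_line([*e[:2],.15],.15)
L=world(T,[-.07,.10])[0]
r.movep([*L,.22],down(np.degrees(T[2])))
c=r.get_calibration("wrist"); p,d=r.read_camera("wrist"); np.savez("w6.npz",p=p,d=d,**c); cv2.imwrite("pics/w6.png",p[:,:,::-1]); print(r.get_t())
E
```

```text
1.5 False 0.4
1.52 False 0.4
1.54 False -0.1
1.56 False 5.3
40.1833
```

View pics/w6.png

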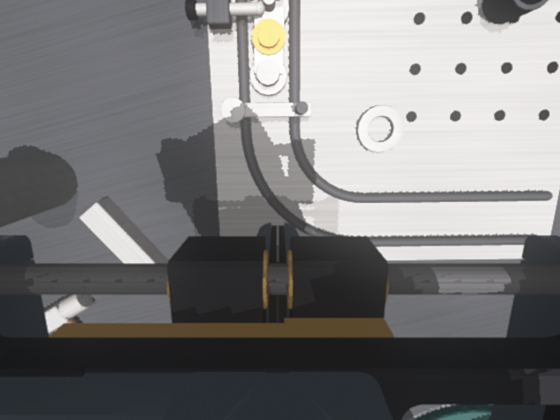

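The keeper bar lies across the channel from the hinge (233,110) to the handle (302,107), behind the carrier's boss (268,75), and the end stop was felt at 5.3 N. I check the numbers, then hand in.

```bash
python3 - <<'E'
from k import *
c=dict(np.load("w6.npz"))
for n,uv,z in(("hinge",(233,110),.038),("handle",(302,107),.068),("flange",(268,36),.037),("boss",(268,75),.04)):
    print(n,(local(T,ray(c,uv,z)[:2])[0]*1e3).round(1))
E
```

```text
hinge [ 14.4 147.4]
handle [15.6 78.3]
flange [ 84.2 110.8]
boss [ 47.9 111. ]
```

```bash
python3 - <<'E'
from k import *
def flange(c):
    h=cv2.cvtColor(c["p"],cv2.COLOR_RGB2HSV); b=cv2.inRange(h,(12,110,100),(35,255,255)); b[230:]=0
    n,l,s,m=cv2.connectedComponentsWithStats(b); i=1+s[1:,4].argmax()
    return m[i].round(1),s[i,4],(local(T,ray(c,m[i],.037)[:2])[0]*1e3).round(1)
print(flange(dict(np.load("w4.npz"))))
w=world(T,[.0233,.1098])[0]
r.movep([*w,.12],down(np.degrees(T[2])))
c=r.get_calibration("wrist"); p,d=r.read_camera("wrist"); c.update(p=p,d=d); print(flange(c),r.get_t())
P=cloud(c,d); L=local(T,P.reshape(-1,3)[:,:2])*1e3; z=P[...,2].ravel()
for n,a,b in(("pin",.044,.053),):
    k=(z>a)&(z<b)&(abs(L[:,1]-110)<9)&(L[:,0]>100)&(L[:,0]<135); print(n,k.sum(),L[k].mean(0),L[k].min(0),L[k].max(0))
E
```

```text
(array([274.9, 138.8]), np.int32(2907), array([ 85. , 112.4]))
(array([271.2, 136.8]), np.int32(739), array([ 82.8, 115.9])) 40.8417
pin 844 [124.09078347 109.90424916] [109.21420463 101.00326851] [134.99332907 118.98890834]
```

```bash
python3 - <<'E'
from k import *
def go(c):
    h=cv2.cvtColor(c["p"],cv2.COLOR_RGB2HSV); b=((h[...,1]>90)&(h[...,0]>8)&(h[...,0]<38)&(h[...,2]>50)).astype(np.uint8); b[230:]=0
    n,l,s,m=cv2.connectedComponentsWithStats(b); i=1+s[1:,4].argmax()
    (u,v),rad=cv2.minEnclosingCircle(np.argwhere(l==i)[:,::-1].astype(np.float32))
    a=(local(T,ray(c,(u,v),.037)[:2])[0]*1e3).round(1); print(s[i],(u,v),rad,"flange",a)
go(dict(np.load("w4.npz")))
c=r.get_calibration("wrist"); p,d=r.read_camera("wrist"); c.update(p=p,d=d); go(c)
E
```

```text
[ 246  103   66   68 3513] (278.1795654296875, 135.88673400878906) 34.13375473022461 flange [ 86.4 110.9]
[ 258  112   41   43 1373] (277.8261413574219, 132.79373168945312) 21.284849166870117 flange [ 86.  111.2]
```

The carrier has stayed home: its flange is at 86.4 mm before and 86.0 mm after the keeper was shut. The keeper is shut and the tool is clear.

```bash
python3 - <<'E'
from h import *
e=r.get_ee_pos(); r.servo_line([e[0],e[1],.22],.15); print(r.hand_in(),r.get_t())
E
```

```text
the job is handed in; nothing more can be done
the job is handed in; nothing more can be done
```

The carrier is past the catch and hard against the stop (13 N felt there), the keeper is shut against its end stop, and I handed the job in at about 42 s with the robot touching nothing.

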